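Lock the stop and hold the V-block against it

ROBOT

A 6-joint arm with a two-finger parallel gripper is mounted at the origin on a cart in front of the work surface, level with it; the furniture and walls round the work are solid. World frame = base frame: x ahead of the robot, y to its left, z up, the work surface at z = 0. Lengths are in m, angles in rad, forces in N, time in s.
With the tool pointing down it reaches from about 0.275 to 0.875 m from the base axis. Payload 12.5 kg.
Tool frame: the origin (TCP) lies midway between the tips of the shut fingers; the grasp point (between the pads) lies 19 mm behind it (robot.pinch_z is the distance from the TCP to the grasp point, in m); z points along the fingers, y is the direction in which the jaws open and shut (so a half turn about z gives the same grasp; the last joint's range is limited). The gripper opens to 85 mm and grips with 20 to 120 N. Pads are 22 mm wide; open, the fingers measure 114 mm over their backs; the gripper's body (76 mm by 85 mm) begins 54 mm behind the grasp point. The pads swing forward as they close: fully open they stand 13 mm farther back than shut.
Start: joints at [-1.217, 0.351, 1.652, -0, 1.139, -0.085], TCP at [0.234, -0.498, 0.231] pointing down, gripper open.
Joint ranges: [-2.75, 2.75], [-0.79, 2.1], [0.01, 2.65], [-1.57, 4.71], [0.07, 3.14], [-2.87, 2.87]. Speed limits (rad/s): [2.22, 2.22, 2.79, 3.14, 3.14, 3.14].

INTERFACE

Orientations are given as a 3x3 rotation matrix whose columns are the frame's x, y, z axes.
In Python, from workcell import robot, effector, imaging, ticket gives the robot as it stands. Calls block until the motion is done:
- robot.move_ptp(position, orientation): joint-space move of the TCP to a pose.
- robot.servo_line(position, v=0.15, orientation=None): straight line of the TCP; orientation=None keeps the orientation; v is the mean speed in m/s.
- robot.goto_joints(angles): joint-space move.
- effector.set_gripper(opening, force=None): opening from 0.0 (shut) to 1.0 (fully open); force is the grip in N (None keeps the last); returns when the fingers have stopped.
- robot.dwell(seconds).
- robot.solve_ik(position, orientation): joint angles nearest the present ones, or None.
- robot.get_obs(): the state.
- imaging.capture(name): name is "scene" or "top" or "wrist"; returns a dict with "image" (420x560x3 uint8, red, green, blue), "fx", "fy", "cx", "cy" (pixels), "origin" and "attitude" of the camera in the world; the wrist camera has in their place "tool_from_camera" (4x4, takes a point from camera to tool coordinates, whose origin is the TCP and whose axes are the flange's). Camera axes: x right, y down, z forward; pixel columns grow to the right and rows downward; lengths in m; the calibration is good to about 2 mm. A picture is of the moment at which its call begins: read the wrist's pose just before it. There is no depth.
A pose or a line that the arm cannot do raises robot.Unreachable and nothing moves.
- ticket.hand_in(): hands the job in, once; it reports no verdict.
Trained networks look in a picture, given as the dict that the camera call returned (one of the last four; its "shot" number tells which), for a name from the list of things; names that differ only in an ending like _2 or _b are one class to them, and where a whole thing is asked for, a point or a joint stands for the part that bears it (a point fixed in the world has none). Each returns a list of dicts, best first, with "p" (0 to 1); they miss things now and then, are a little off and sometimes report something else, mostly with a low value. They report only what shows in the picture. A call takes as long as a camera call. They do not tell look-alikes from the thing itself.
- imaging.look_for(picture, label): "xy" ([column, row] in pixels, amid what is visible of it).
- imaging.masks_of(picture, label): "mask" (420x560 bool, what is visible of it) and "xy" ([column, row] in pixels, amid what is visible of it).
The state is a dict: "time_s": time; "q": joint angles; "joint_velocities": joint speeds; "joint_efforts": joint torques, N m; "eef_pos": TCP position; "eef_rot": TCP orientation; "force": force on the tool from outside, world axes, zero at the start; "wrist_torque": the same for the moment, N m; "grip_width": opening from 0.0 (shut) to 1.0 (fully open).
Only numpy, scipy, OpenCV 4.12 (cv2) and the standard library are available. Lean on these libraries where they do the work, as an engineer would, in place of code of your own. Each camera call takes 0.05 s, during which the arm holds its last target.

TASK

I want to strap the V-block down on the clamping fixture, so be my third hand. First turn the lock collar on the fixture by its handle pin, clockwise all the way to its locked end; then stand the V-block upright on the bed, centred before the sprung stop with its groove along the push direction, and press it, end face flat, against the stop pad with a steady force of about 10 N (pad about half way in, never driven to its bottom). Finish while still holding it pressed like that, do not let go, and leave the loose parts lying nearby where they are.

Things in the scene. Friction and masses are not known exactly. Their poses are not given: they have to be found in the camera images.
- fixture: Clamping fixture, fixed to the desk. Aluminium bed plate 185 x 110 x 12 mm with a grey stop housing (62 x 60 mm, top 46 mm above the desk) on its far end. Origin on the desk level under the bed; x is the push direction (from the open end of the bed towards the stop), y to the left, z up. The bed spans x = -60 to +125 mm, y = -55 to +55 mm, its top at z = 12 mm; the housing spans x = 58 to 120 mm.
- stop_pad: Sprung stop pad of the fixture: an upright steel plate 8 mm thick, 52 mm wide (y), 32 mm tall, on a rod that slides into the housing along the fixture's +x. Origin at the centre of its front face, which looks to the fixture's -x; at rest it is at (20, 0, 30) mm in the fixture's frame. The spring gives 1 N per mm from its rest place (10 mm in = 10 N), and bottoms at 20 mm.
- lock_collar (a joint): Turning angle of the dark knurled lock collar (42 mm diameter, top 67 mm above the desk) on the upright post of the stop housing. 0 = unlocked, 1.4 rad = locked, a hard end where its lever lies over the engraved mark on the housing; grows clockwise seen from above. At 0 the lever points 100 degrees left (counter-clockwise) of the fixture's +x, at 1.4 20 degrees left of it. Friction 0.06 N m (1.3 N at the pin); it stays where it is left.
- collar_axis (a point): Point on the collar's turning axis (vertical), at the height of the collar's top, at (88, 0, 67) mm in the fixture's frame.
- collar_pin (a point): Top of the collar's handle pin: a round upright steel pin of 12 mm diameter on the collar's lever, 45 mm from the turning axis. The point is 98 mm above the desk; the pin stands free for the upper 38 mm, above the lever, whose top is 60 mm above the desk.
- v_block: Ground steel V-block, 44 mm long (its x, along the groove), 50 mm wide (its y) and 36 mm high, about 0.5 kg, standing on the desk with the groove up. Origin at the centre of its underside. The two side faces (across y) are plain and full height; the two end faces (across x) show the V. Ground steel grips the bed: slide it level, without pressing it down, or it tips and jams.
- bush_flanged: Bystander: flanged steel bush, 52 mm diameter, 30 mm high, origin under its centre. Leave alone.
- hex_key: Bystander: small dark hex key lying flat, 30 x 84 x 7 mm. Leave alone.
- bearing: Bystander: ball bearing, 47 mm diameter, 14 mm high. Leave alone.
Not all that is in view belongs to the job. Leave any yellow look-alike of the v_block alone.

How it is judged:
On the way, in this order (a step that is already met when the one before it is completed fails the run):
1. the lock collar is turned to its locked end (value of joint lock_collar above 1.27 rad), for 0.2 s.
2. the V-block stands on the bed and is pressed square against the stop pad with 5 to 15 N for a second (z of v_block in the frame of fixture between 0.008 and 0.016 m and y of v_block in the frame of fixture between -0.012 and 0.012 m and angle between v_block's own z axis and vertical below 0.1 rad and angle between the x axis of v_block and the x axis of fixture, either way round below 0.1 rad and contact force between v_block and stop_pad between 5 and 15 N and contact force between the fingers and v_block above 2 N), for 1 s.
At the end, for the whole second after the job is handed in: The lock collar is within 0.13 rad of its locked end; the V-block stands upright on the bed (underside within 4 mm of its top), within 12 mm of the middle of the stop, its groove within 0.1 rad of the push direction, at rest, and the fingers hold it pressed against the stop pad with 5 to 15 N (all of step 2 and value of joint lock_collar above 1.27 rad and linear speed of v_block below 0.01 m/s); the arm keeps its last pose, push and grip.
It fails at once if the stop pad is driven to its bottom (more than 18 mm in) (x of stop_pad in the frame of fixture above 0.038 m).
It fails at once if a part lying nearby is moved by more than 30 mm (distance of any of bush_flanged, hex_key, bearing from where it was at the start of the episode above 0.03 m).
It also fails if it takes over 64 s, if anything falls off the work surface, if the arm or the gripper's body presses on something with over 40 N, if the wrist force passes 120 N, or if a joint passes its speed limit or range.

## Working session

There is one attempt and no reset: what is moved stays moved. The work goes in short steps, each a Python script; the robot and the scene stay as the last script left them, time stands still between calls to the robot, and variables do not carry over. Pictures are saved under pics/ and viewed, and the job is handed in when it is done.

```bash
ls; mkdir -p pics; python3 - <<'E'
from workcell import robot, effector, imaging, ticket
import cv2,numpy as np
for n in ["scene","top"]:
    p=imaging.capture(n)
    cv2.imwrite(f"pics/{n}0.png",p["image"][:,:,::-1])
    print(n,p["fx"],p["fy"],p["cx"],p["cy"],np.round(p["origin"],4).tolist(),np.round(p["attitude"],4).tolist(),p["shot"])
    for l in ["fixture","stop_pad","lock_collar","collar_pin","v_block","bush_flanged","hex_key","bearing"]:
        r=imaging.look_for(p,l); print(l,[(np.round(d["xy"]).tolist(),round(d["p"],2)) for d in r[:4]])
print(robot.get_obs(),robot.pinch_z)
E
```

```text
pics
scene 459.588855145237 459.588855145237 279.49478467146747 215.54764203192354 [0.0949, 0.5664, 0.9797] [[-0.7987, -0.4698, 0.376], [-0.6015, 0.6078, -0.5185], [0.0151, -0.6403, -0.768]] 1
fixture [([325.0, 189.0], 0.77), ([290.0, 252.0], 0.18)]
stop_pad [([326.0, 184.0], 0.43)]
lock_collar [([307.0, 175.0], 0.65)]
collar_pin [([307.0, 174.0], 0.53)]
v_block [([238.0, 312.0], 0.94), ([275.0, 220.0], 0.86)]
bush_flanged [([182.0, 367.0], 0.69)]
hex_key [([358.0, 142.0], 0.54)]
bearing [([290.0, 252.0], 0.75)]
top 408.13629921696395 408.13629921696395 276.3029604247603 208.24755237760866 [0.4588, -0.0699, 1.1721] [[-0.0156, -0.9987, 0.048], [-0.9995, 0.0169, 0.0268], [-0.0276, -0.0475, -0.9985]] 2
fixture [([351.0, 205.0], 0.78), ([346.0, 187.0], 0.47)]
stop_pad []
lock_collar [([346.0, 186.0], 0.8)]
collar_pin [([347.0, 185.0], 0.69)]
v_block [([194.0, 228.0], 0.9), ([283.0, 192.0], 0.78)]
bush_flanged [([134.0, 226.0], 0.5)]
hex_key [([431.0, 192.0], 0.65), ([349.0, 202.0], 0.31)]
bearing [([266.0, 228.0], 0.76)]
{'time_s': 0.9, 'q': array([-1.21656606e+00,  3.50731328e-01,  1.65181089e+00, -4.79068007e-06,
        1.13912022e+00, -8.45740947e-02]), 'joint_velocities': array([-6.68633599e-04, -9.68852869e-05,  6.11546475e-04, -9.74583181e-04,
        1.27127250e-03, -6.32719594e-05]), 'joint_efforts': array([ 9.92974383e-04, -5.06020546e+01, -2.91648692e+01,  8.65523657e-05,
        5.95443471e-04, -1.65342726e-05]), 'eef_pos': array([ 0.23369763, -0.49785254,  0.23126824]), 'eef_rot': array([[ 9.05259433e-01,  4.24859222e-01, -2.82858629e-05],
       [ 4.24859223e-01, -9.05259431e-01,  6.39391804e-05],
       [ 1.55910633e-06, -6.98990559e-05, -9.99999998e-01]]), 'force': array([-0.25892644, -0.45430544, -0.04814371]), 'wrist_torque': array([-0.01834514,  0.05138171, -0.04491386]), 'grip_width': 0.9979505441967815} 0.0187
```

View pics/scene0.png

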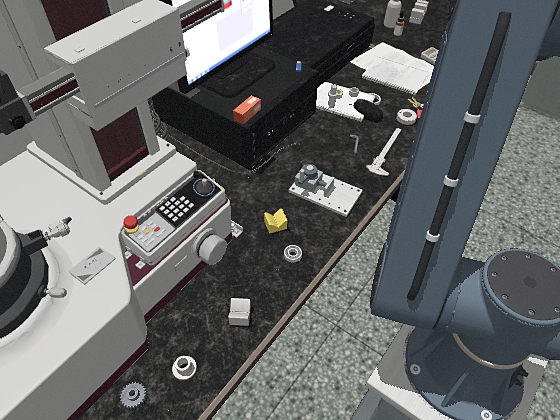

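View pics/top0.png

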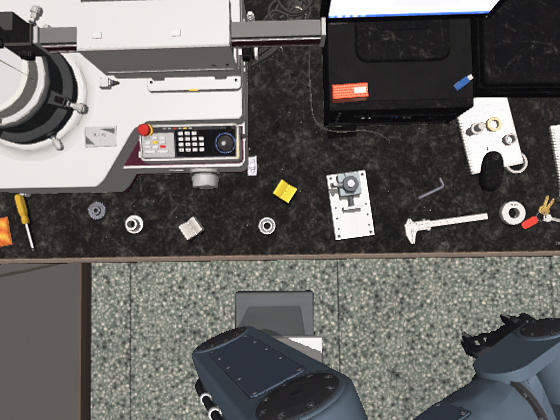

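```bash
python3 - <<'E'
import cv2
a=cv2.imread("pics/scene0.png");b=cv2.imread("pics/top0.png")
cv2.imwrite("pics/sc_crop.png",cv2.resize(a[120:330,200:410],None,fx=2.8,fy=2.8,interpolation=cv2.INTER_CUBIC))
cv2.imwrite("pics/top_crop.png",cv2.resize(b[130:280,170:400],None,fx=3.4,fy=3.4,interpolation=cv2.INTER_CUBIC))
E
```

```text
(no output)
```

View pics/sc_crop.png

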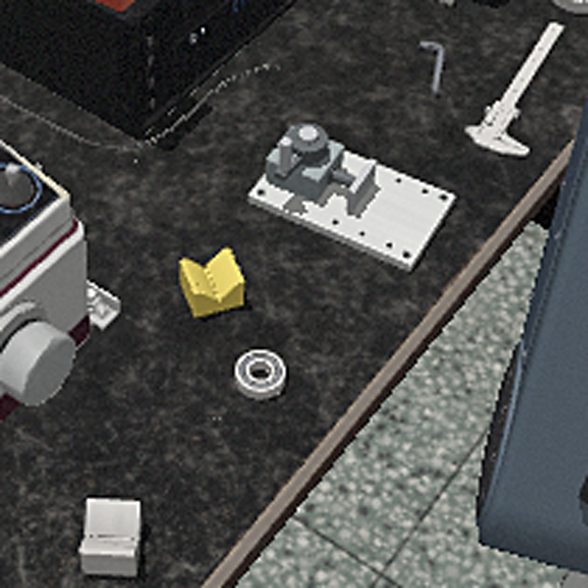

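View pics/top_crop.png

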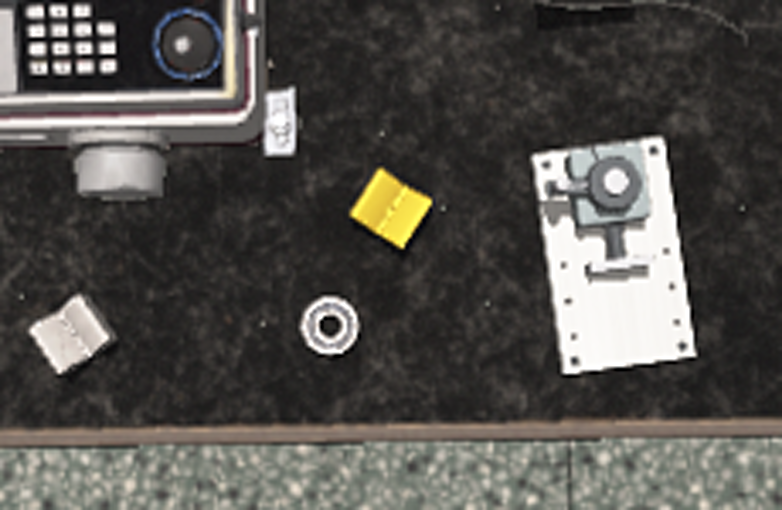

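The steel V-block is at top (191,228) / scene (238,312). The other candidate, at top (285,191) / scene (275,220), is yellow and so a look-alike to leave alone. The collar lever points left, so it is unlocked, with the pin at crop (550,188). Next I'll compute the poses.

```bash
cat > h.py <<'E'
from workcell import robot, effector, imaging, ticket
import cv2,numpy as np
def campose(p,pose=None):
    if "origin" in p: return np.array(p["origin"]),np.array(p["attitude"])
    T=np.eye(4);T[:3,:3]=pose[1];T[:3,3]=pose[0]
    M=T@np.array(p["tool_from_camera"]); return M[:3,3],M[:3,:3]
def ray(p,uv,z,pose=None):
    o,R=campose(p,pose)
    d=R@np.array([(uv[0]-p["cx"])/p["fx"],(uv[1]-p["cy"])/p["fy"],1]); return o+d*(z-o[2])/d[2]
def proj(p,X,pose=None):
    o,R=campose(p,pose); c=R.T@(np.array(X)-o); return np.array([p["cx"]+p["fx"]*c[0]/c[2],p["cy"]+p["fy"]*c[1]/c[2]])
def cap(n):
    o=robot.get_obs(); p=imaging.capture(n); return p,(o["eef_pos"],o["eef_rot"])
def down(yaw): # tool y axis along world angle yaw, z down
    y=np.array([np.cos(yaw),np.sin(yaw),0]);z=np.array([0,0,-1.]);return np.stack([np.cross(y,z),y,z],1)
def save(p,name,crop=None,s=1):
    im=p["image"][:,:,::-1]
    if crop: im=im[crop[1]:crop[3],crop[0]:crop[2]]
    cv2.imwrite("pics/"+name,cv2.resize(im,None,fx=s,fy=s,interpolation=cv2.INTER_CUBIC))
E
python3 - <<'E'
from h import *
p=imaging.capture("top")
f=lambda c,o=(170,130),s=3.4:((np.array(c)+.5)/s-.5+np.array(o))
C=[(533,153),(664,137),(695,354),(563,375)]
P=np.array([ray(p,f(c),.012)[:2] for c in C]);print(P)
print(np.linalg.norm(P-np.roll(P,-1,0),axis=1))
ax=(P[0]+P[1]-P[2]-P[3])/2; a=np.arctan2(ax[1],ax[0]);print("fix yaw",a)
ctr=P.mean(0);o=ctr-0.0325*np.array([np.cos(a),np.sin(a)]);print("fix origin",o)
print("pin",ray(p,f((550,188)),.098),"axis",ray(p,f((617,181)),.067))
V=[(30,330),(80,295),(118,337),(65,375)]
print("vb",np.array([ray(p,f(c),.036)[:2] for c in V]),np.mean([ray(p,f(c),.036)[:2] for c in V],0))
q=imaging.capture("scene")
m=imaging.masks_of(q,"v_block");print([(d["xy"],d["p"]) for d in m])
print(ray(q,m[0]["xy"],.025))
save(q,"vbs.png",(200,280,280,340),8);save(p,"vbt.png",(165,200,225,250),10)
E
```

```text
[[ 0.60795835 -0.1830483 ]
 [ 0.6192976  -0.29250307]
 [ 0.43788069 -0.31337254]
 [ 0.42213043 -0.20391503]]
[0.11004056 0.18261334 0.11058489 0.18699582]
fix yaw 0.11316130161252926
fix origin [ 0.48952464 -0.25187963]
pin [ 0.56941509 -0.18720011  0.098     ] axis [ 0.57721249 -0.24384672  0.067     ]
vb [[0.46633504 0.23540207]
 [0.49448849 0.19380738]
 [0.45944187 0.16259169]
 [0.42893521 0.20659523]] [0.46230016 0.19959909]
[([276.2, 222.0], 0.87), ([240.3, 312.5], 0.6), ([355.9, 138.1], 0.33)]
[ 0.55569537 -0.05478745  0.025     ]
```

View pics/vbs.png

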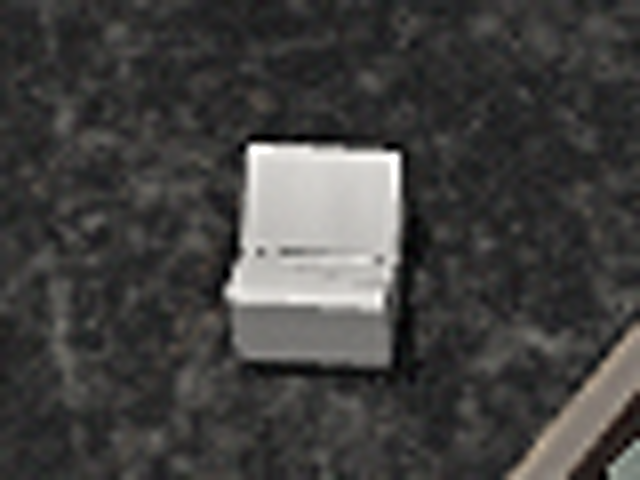

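View pics/vbt.png

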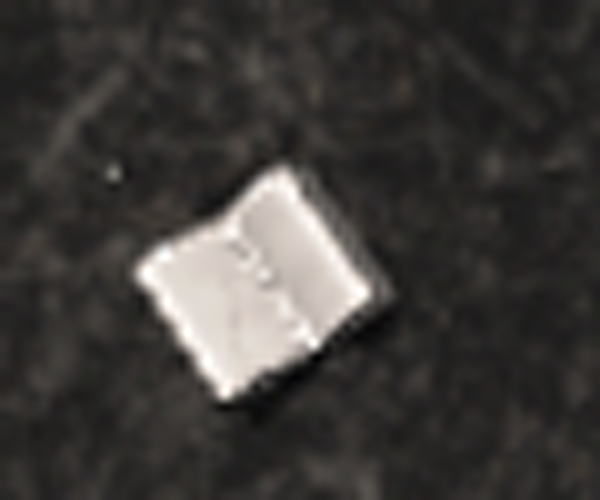

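```bash
python3 - <<'E'
from h import *
ax=np.array([.577,-.2425])
for k in (0,np.pi):
  for phi in (1.858,1.2,.458):
    q=robot.solve_ik([*(ax+.045*np.array([np.cos(phi),np.sin(phi)])),.069],down(phi-np.pi/2+k)); print(k,phi,None if q is None else np.round(q,2))
for xy,y in (((.462,.2),-.87),((.462,.2),2.27),((.485,-.25),-1.457),((.485,-.25),1.68)):
    q=robot.solve_ik([*xy,.03],down(y)); print(y,None if q is None else np.round(q,2))
t=robot.get_obs()["time_s"]
phi=1.858
robot.move_ptp([.50,-.215,.25],down(phi-np.pi/2))
p,pose=cap("wrist"); save(p,"w1.png")
print(t,robot.get_obs()["time_s"],p["fx"],np.round(p["tool_from_camera"],3).tolist())
np.save("w1.npy",np.array([p,pose],dtype=object),allow_pickle=True)
for X in ([.577,-.2425,.067],[.564,-.199,.098]): print(proj(p,X,pose))
for l in ["lock_collar","collar_pin"]: print(l,[(d["xy"],d["p"]) for d in imaging.look_for(p,l)])
E
```

```text
0 1.858 [-0.42  0.64  1.64 -0.    0.86 -0.7 ]
0 1.2 [-0.4   0.68  1.56 -0.    0.9  -0.03]
0 0.458 [-0.42  0.73  1.47 -0.    0.95  0.7 ]
3.141592653589793 1.858 [-0.42  0.64  1.64 -0.    0.86  2.44]
3.141592653589793 1.2 None
3.141592653589793 0.458 [-0.42  0.73  1.47 -0.    0.95 -2.45]
-0.87 [ 0.32  0.58  1.91 -0.    0.66  1.19]
2.27 [ 0.32  0.58  1.91 -0.    0.66 -1.95]
-1.457 [-0.56  0.63  1.8  -0.    0.71  0.9 ]
1.68 [-0.56  0.63  1.8  -0.    0.71 -2.24]
1.05 2.55 305.51639939505947 [[-0.0, -0.966, -0.26, 0.066], [1.0, 0.0, -0.001, -0.0], [0.001, -0.26, 0.966, -0.143], [0.0, 0.0, 0.0, 1.0]]
[340.36631566 231.98535034]
[348.3513188  198.88101324]
lock_collar [([346.3, 216.6], 0.58)]
collar_pin [([342.1, 219.0], 0.57), ([265.1, 336.6], 0.3)]
```

View pics/w1.png

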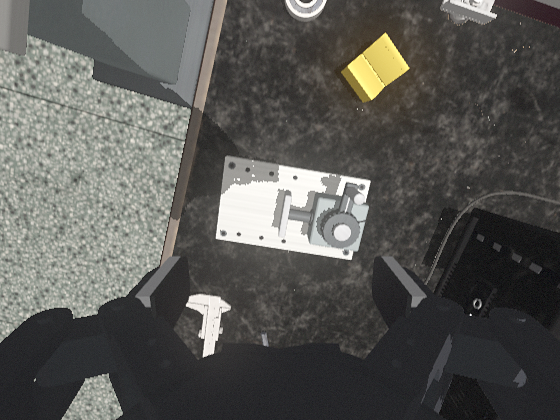

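```bash
python3 - <<'E'
from h import *
p,pose=np.load("w1.npy",allow_pickle=True)
save(p,"w1c.png",(210,145,380,265),4.6)
for z in (.098,.06): print(ray(p,(361,198),z,pose))
E
```

```text
[ 0.57570101 -0.19463468  0.098     ]
[ 0.58793163 -0.20005929  0.06      ]
```

View pics/w1c.png

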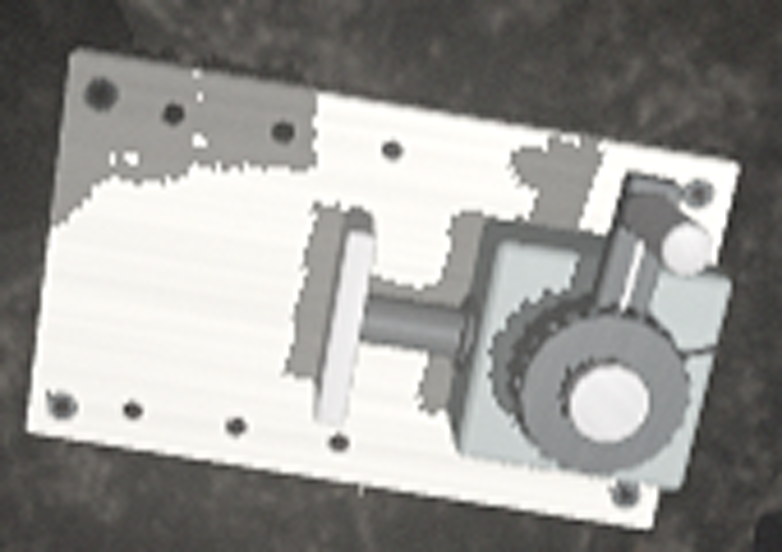

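```bash
python3 - <<'E'
from h import *
p,pose=np.load("w1.npy",allow_pickle=True)
f=lambda c,o=(210,145),s=4.6:((np.array(c)+.5)/s-.5+np.array(o))
P=np.array([ray(p,f(c),.012,pose)[:2] for c in [(740,163),(653,528),(28,432),(75,50)]]);print(P)
print(np.linalg.norm(P-np.roll(P,-1,0),axis=1))
ax=(P[0]+P[1]-P[2]-P[3])/2; a=np.arctan2(ax[1],ax[0]);print("fix yaw",a)
o=P.mean(0)-0.0325*np.array([np.cos(a),np.sin(a)]);print("fix origin",o)
A=ray(p,f((606,393)),.067,pose);Q=ray(p,f((687,250)),.098,pose)
print(A,o+.088*np.array([np.cos(a),np.sin(a)]),Q); d=(Q-A)[:2];print(np.linalg.norm(d),np.arctan2(d[1],d[0]),np.degrees(np.arctan2(d[1],d[0])-a))
print("pad",ray(p,f((345,325)),.046,pose), o+np.array([np.cos(a),np.sin(a)])*.024)
E
```

```text
[[ 0.60678229 -0.18179205]
 [ 0.62064248 -0.29035433]
 [ 0.43777247 -0.31286553]
 [ 0.42502935 -0.20327618]]
[0.10944348 0.18425036 0.11032775 0.18301831]
fix yaw 0.12007929347572877
fix origin [ 0.49029067 -0.25096523]
[ 0.57729716 -0.24000883  0.067     ] [ 0.577657   -0.24042363] [ 0.57409732 -0.19611667  0.098     ]
0.04400863706039395 1.6435700079720241 87.28958806800799
pad [ 0.51310165 -0.24712506  0.046     ] [ 0.51411785 -0.24809024]
```

```bash
cat >> h.py <<'E'
A=np.array([.5775,-.2408]); YAW=.118; O=np.array([.4901,-.2514])
def arc(phi,z,r=.045): return [*(A+r*np.array([np.cos(phi),np.sin(phi)])),z]
E
python3 - <<'E'
from h import *
phi=1.644
effector.set_gripper(.5,30)
robot.move_ptp(arc(phi,.13),down(phi-np.pi/2))
robot.servo_line(arc(phi,.069),v=.08)
print(robot.get_obs()["force"],robot.get_obs()["time_s"])
effector.set_gripper(0,30)
o=robot.get_obs();print(o["grip_width"],o["force"],o["wrist_torque"])
for phi in np.arange(1.50,.72,-.15):
    robot.servo_line(arc(phi,.069),v=.04,orientation=down(phi-np.pi/2))
    o=robot.get_obs();print(round(phi,2),np.round(o["force"],1),np.round(o["wrist_torque"],2),o["time_s"])
E
```

```text
[0.41645231 0.08088621 0.00802056] 4.6833
0.13123192346315046 [0.36134594 0.1597638  3.25601325] [0.1510407  0.08579744 0.04453973]
1.5 [1.8 1.3 4.2] [ 0.15 -0.2  -0.04] 5.3667
1.35 [0.9 1.6 5.8] [ 0.22 -0.22 -0.06] 5.6833
1.2 [1.7 2.2 5.4] [ 0.27 -0.23 -0.01] 6.0
1.05 [1.1 1.5 5.3] [ 0.33 -0.32 -0.03] 6.3167
0.9 [1.6 2.4 5.9] [ 0.29 -0.37 -0.03] 6.6333
0.75 [3.1 1.5 6.2] [ 0.29 -0.39 -0.04] 6.95
```

```bash
python3 - <<'E'
from h import *
for phi in [.65,.58,.53,.49,.47,.455,.44,.425]:
    robot.servo_line(arc(phi,.069),v=.03,orientation=down(phi-np.pi/2))
    robot.dwell(.05)
    o=robot.get_obs();t=np.array([np.sin(phi),-np.cos(phi)])
    F=-o["force"][:2]@t
    print(round(phi,3),np.round(o["force"],1),"tang",round(F,1),o["time_s"])
    if F>9: break
robot.dwell(.25)
p=imaging.capture("scene"); save(p,"s2.png",(260,130,390,230),6)
p,pose=cap("wrist");save(p,"w2.png")
E
```

```text
0.65 [4.  2.  5.1] tang -0.8 7.3
0.58 [3.9 1.2 6.3] tang -1.1 7.6083
0.53 [2.6 2.2 5.1] tang 0.6 7.9083
0.49 [3.4 0.8 6.5] tang -0.9 8.2083
0.47 [3.4 1.9 4.3] tang 0.2 8.5083
0.455 [2.2 2.7 5.8] tang 1.5 8.8083
0.44 [1.4 5.2 7.3] tang 4.1 9.1083
0.425 [-0.8  7.9  7.9] tang 7.5 9.4083
```

View pics/w2.png

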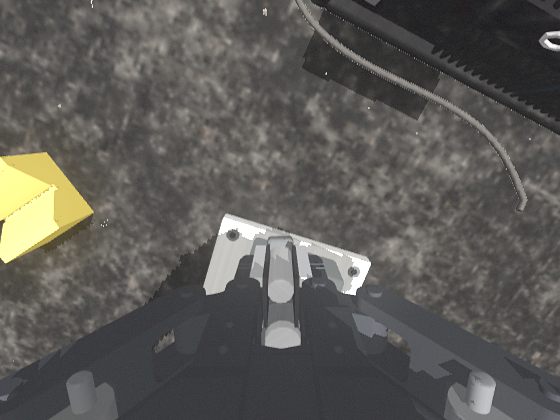

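The tangential force rises from phi≈0.46, which is the hard end. I'll release, lift, check the collar and look at the block.

```bash
python3 - <<'E'
from h import *
effector.set_gripper(.45)
o=robot.get_obs();x=o["eef_pos"]
robot.servo_line([x[0],x[1],.14],v=.12)
p,pose=cap("top"); save(p,"t3.png",(315,160,390,250),6.5)
effector.set_gripper(1.0)
robot.move_ptp([.42,.17,.22],down(-.87))
p,pose=cap("wrist");save(p,"w3.png");np.save("w3.npy",np.array([p,pose],dtype=object),allow_pickle=True)
print(robot.get_obs()["time_s"],[(d["xy"],d["p"]) for d in imaging.look_for(p,"v_block")])
p=imaging.capture("top"); save(p,"t3b.png",(315,160,390,250),6.5);np.save("t3b.npy",np.array([p],dtype=object),allow_pickle=True)
E
```

```text
13.15 [([280.3, 135.3], 0.76), ([511.4, 220.0], 0.62)]
```

View pics/w3.png

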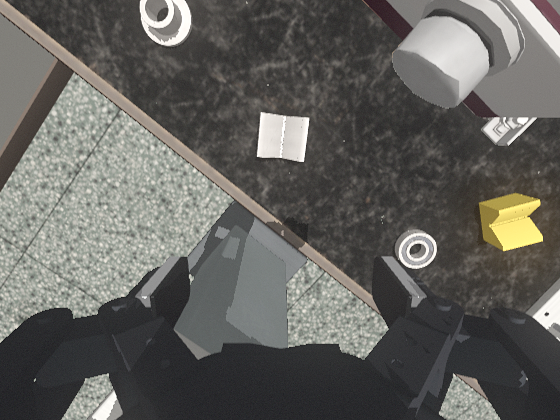

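View pics/t3b.png

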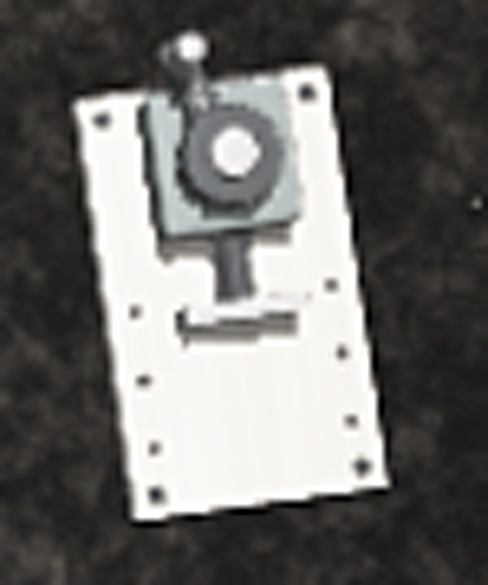

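In w3.png the grey V-block is at (283,137) with its groove near vertical in the picture; the yellow look-alike is at (511,220). In t3b.png the pin is now at crop (191,48), behind the housing.

```bash
python3 - <<'E'
from h import *
p,=np.load("t3b.npy",allow_pickle=True)
f=lambda c,o=(315,160),s=6.5:((np.array(c)+.5)/s-.5+np.array(o))
Q=ray(p,f((191,48)),.098);C=ray(p,f((236,158)),.067);d=(Q[:2]-A);print(Q,C,np.linalg.norm(d),np.degrees(np.arctan2(d[1],d[0])-YAW))
p,pose=np.load("w3.npy",allow_pickle=True)
save(p,"w3c.png",(235,95,330,180),8)
E
```

```text
[ 0.61637541 -0.22121839  0.098     ] [ 0.57450193 -0.24315299  0.067     ] 0.04352857878777849 19.973576664945504
```

View pics/w3c.png

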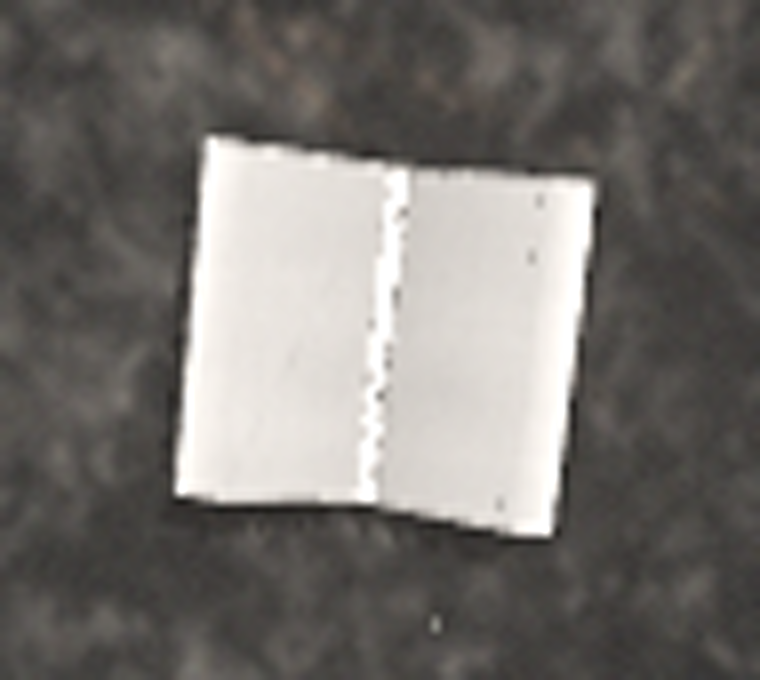

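The collar lever reads 20°, so it is locked. The crop confirms a grey steel block with the V groove up, corners at (207,137), (596,182), (551,537) and (178,495).

```bash
python3 - <<'E'
from h import *
p,pose=np.load("w3.npy",allow_pickle=True)
f=lambda c,o=(235,95),s=8:((np.array(c)+.5)/s-.5+np.array(o))
P=np.array([ray(p,f(c),.036,pose)[:2] for c in [(207,137),(596,182),(551,537),(178,495)]])
print(P,np.linalg.norm(P-np.roll(P,-1,0),axis=1))
g=(P[0]+P[1]-P[2]-P[3]);a=np.arctan2(g[1],g[0]);c=P.mean(0);print(c,a)
h=P[1]-P[0]+P[2]-P[3];print(np.arctan2(h[1],h[0])+np.pi/2)
E
```

```text
[[0.46898305 0.23776032]
 [0.4968084  0.19618469]
 [0.4591198  0.17082392]
 [0.43148339 0.21221349]] [0.05002783 0.04542686 0.04976814 0.04537472]
[0.46409866 0.20424561] 0.5951693721368069
0.5892668306662845
```

```bash
python3 - <<'E'
from h import *
c=[.4637,.2035];y=.592-np.pi/2
robot.move_ptp([*c,.09],down(y))
robot.servo_line([*c,.004],v=.1)
print(robot.get_obs()["force"])
effector.set_gripper(0,70)
o=robot.get_obs();print(o["grip_width"],o["force"],o["time_s"])
robot.servo_line([*c,.09],v=.1)
robot.dwell(.1)
o=robot.get_obs();print(o["grip_width"],o["force"],o["wrist_torque"],o["time_s"])
Rf=down(YAW-np.pi/2)
fx=np.array([np.cos(YAW),np.sin(YAW)])
robot.move_ptp([*(O-.012*fx),.09],Rf)
o=robot.get_obs();print(o["grip_width"],o["force"],o["time_s"],o["eef_pos"])
p,pose=cap("wrist");save(p,"w4.png");p2=imaging.capture("scene");save(p2,"s4.png",(260,110,400,230),5.5)
p3=imaging.capture("top");save(p3,"t4.png",(300,150,400,260),5.5)
E
```

```text
[-0.06961448 -0.4765626   0.16052058]
0.5742688720167809 [-2.33165162  0.22680587  7.3681757 ] 15.3
0.573482616721638 [-0.6009727  -0.50905846 -5.39233992] [0.04630619 0.04102121 0.03124463] 16.4083
0.5734442873705696 [ 0.1155203   1.26468726 -5.11887712] 18.0833 [ 0.47848485 -0.25197482  0.08997441]
```

View pics/w4.png

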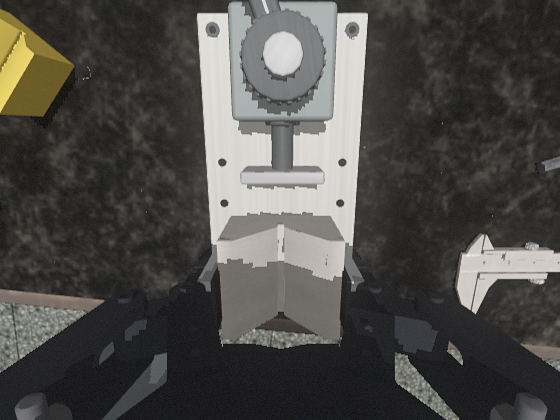

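View pics/s4.png

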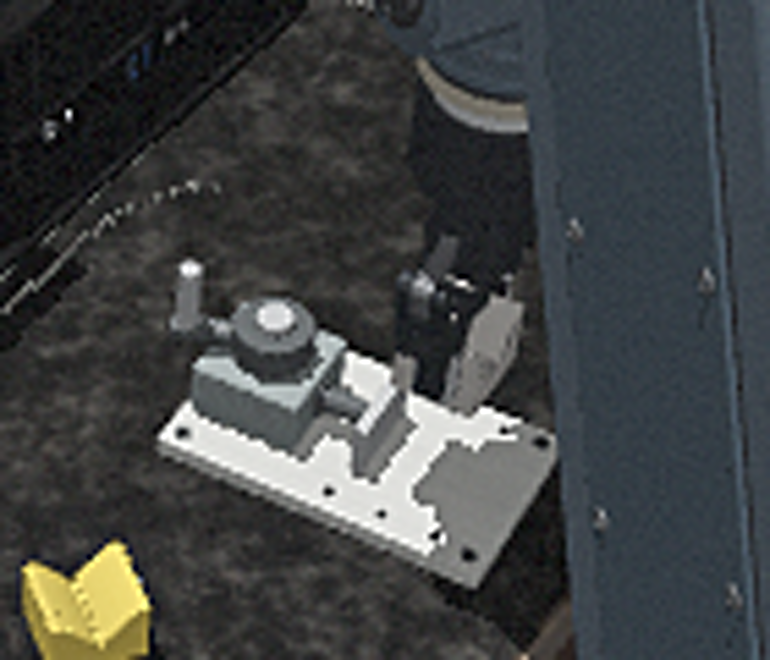

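The block is held level, its groove along the push direction, centred on the pad (281 against 282 px). The pin is over at the locked side. Next I'll lower until it touches.

```bash
python3 - <<'E'
from h import *
fx=np.array([np.cos(YAW),np.sin(YAW)]);b=O-.012*fx
def F(n=6):
    v=[]
    for _ in range(n): robot.dwell(.03); v.append(robot.get_obs()["force"])
    return np.mean(v,0)
robot.servo_line([*b,.021],v=.06)
f0=F();print("free",f0)
z=.019
while z>.0125:
    robot.servo_line([*b,z],v=.02); f=F(4); print(round(z,4),np.round(f,2))
    if f[2]-f0[2]>2.5: break
    z-=.0005
print(robot.get_obs()["time_s"],z)
np.save("z.npy",[z,*f0])
E
```

```text
free [-0.29766973 -0.12259484 -4.90296741]
0.019 [-0.06 -0.17 -4.81]
0.0185 [-0.05 -0.28 -5.14]
0.018 [-0.38  0.09 -4.7 ]
0.0175 [ 0.25  0.2  -5.23]
0.017 [-0.76  0.19 -5.39]
0.0165 [-1.5   0.57 -0.68]
22.0333 0.016499999999999997
```

```bash
python3 - <<'E'
from h import *
z,*f0=np.load("z.npy");f0=np.array(f0)
fx=np.array([np.cos(YAW),np.sin(YAW)])
def F(n=5):
    v=[]
    for _ in range(n): robot.dwell(.03); v.append(robot.get_obs()["force"])
    return np.mean(v,0)
zz=z+.0005
robot.servo_line([*(O-.012*fx),zz],v=.02)
s=-.006
while s<.0125:
    robot.servo_line([*(O+s*fx),zz],v=.03)
    f=F(4)-f0;push=-f[:2]@fx
    print(round(s*1e3,1),"push",round(push,2),np.round(f,2))
    if push>9.3: break
    s+=.002 if push<7 else .001
print(robot.get_obs()["wrist_torque"],robot.get_obs()["time_s"],robot.get_obs()["grip_width"])
np.save("s.npy",[s,zz])
p,pose=cap("wrist");save(p,"w5.png")
E
```

```text
-6.0 push -0.21 [ 0.2   0.06 -0.26]
-4.0 push -0.44 [ 0.46 -0.1  -0.21]
-2.0 push 0.94 [-1.01  0.56 -0.  ]
0.0 push 2.24 [-2.25 -0.1   0.5 ]
2.0 push 4.44 [-4.44 -0.33  0.73]
4.0 push 6.32 [-6.23 -1.09  1.3 ]
6.0 push 8.39 [-8.17 -2.33  2.42]
7.0 push 8.77 [-8.56 -2.22  2.83]
8.0 push 10.06 [-9.87 -2.24  3.21]
[-0.3682024   1.50181631 -0.01448853] 25.8333 0.5734563957532806
```

View pics/w5.png

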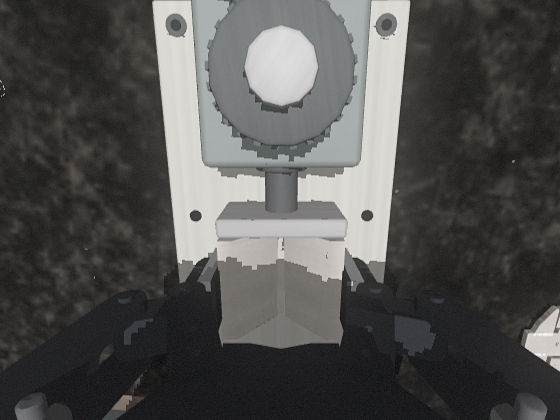

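The pad is about 10 mm in and the push is about 10 N, matching the spring. The faces look flush and centred. I'll hold, check it stays steady, then hand in.

```bash
python3 - <<'E'
from h import *
z,*f0=np.load("z.npy");f0=np.array(f0);fx=np.array([np.cos(YAW),np.sin(YAW)])
for _ in range(4):
    robot.dwell(.4);f=robot.get_obs()["force"]-f0;print(round(-f[:2]@fx,2),np.round(f,2))
p=imaging.capture("scene");save(p,"s6.png",(260,110,400,230),5.5)
p=imaging.capture("top");save(p,"t6.png")
p,pose=cap("wrist");save(p,"w6.png",(200,190,360,360),3.5)
print(robot.get_obs()["time_s"])
E
```

```text
9.57 [-9.34 -2.54  3.65]
9.47 [-9.31 -1.9   3.4 ]
11.12 [-10.87  -2.74   3.98]
10.12 [-9.95 -1.99  3.99]
27.6333
```

View pics/s6.png

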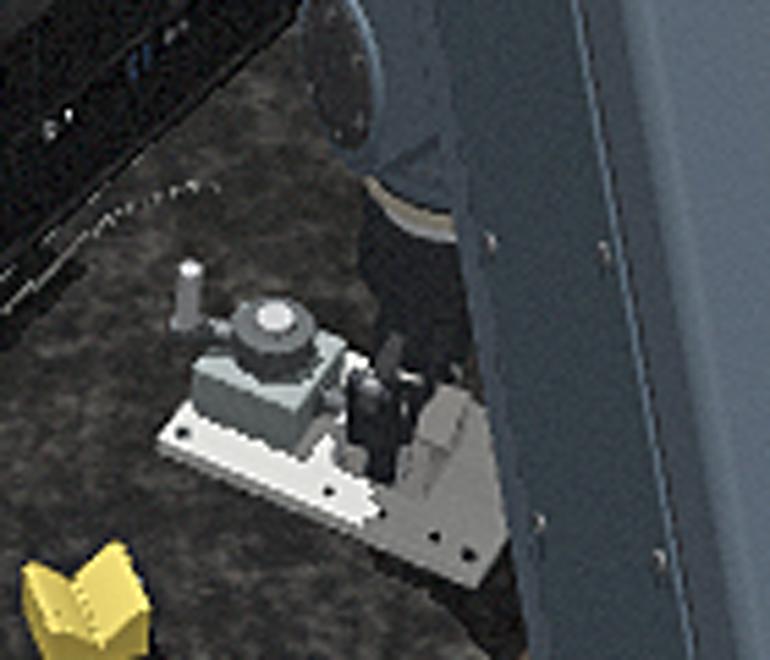

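View pics/w6.png

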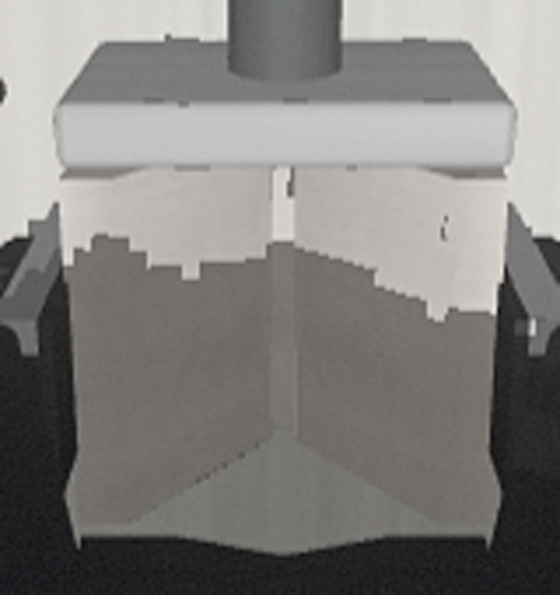

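View pics/t6.png

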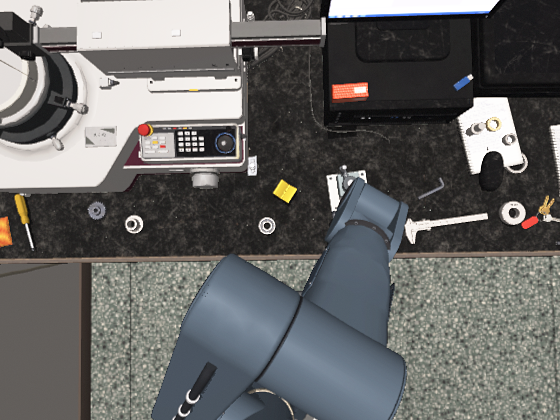

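The block is flush against the pad and centred, the loose parts have not moved, and the push is steady at about 10 N. Handing in.

```bash
python3 -c "
from h import *
print(ticket.hand_in())"
```

```text
the job is handed in; nothing more can be done
None
```

I turned the lock collar to its locked end, and the arm is now holding the steel V-block against the stop pad at about 10 N. I handed the job in at about 28 s, still gripping and pushing. The hand-in gives no verdict.

- **Collar:** the force rose at the hard end. The top picture afterwards put the lever at 20° from the push direction, which is the locked position. In the last scene picture it is still there.
- **V-block on the bed:** it touched the bed, then I raised it 0.5 mm to slide it in level. It is centred, with its groove along the push direction and its end face flush with the pad. The bed now seems to carry part of its weight (about 4 N of 5 N), so it is not fully standing free.
- **Press:** the wrist force read 9.5 to 11.1 N over 1.6 s, with the pad about 10 mm in and well short of its bottom.
- **Nearby parts:** the bush, hex key, bearing and yellow look-alike show no movement in the last top picture.

None of the last checks failed or disagreed. The collar did start at about 0.2 rad rather than 0, which made no difference to the result.

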